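Shut the loaded drawer and hold the tool box lid half open

TASK

The drawer of the grey steel tool box has just been loaded: push it gently all the way in, and then lift the lid and hold it half open, at 45 degrees, so that a classmate can get at the top compartment with both hands. The lid's stay is broken and it falls shut if let go, so raise it smoothly and finish while still holding it, steady at that angle; leave the other things on the table alone.

Things in the scene. Friction and masses are not known exactly. Their poses are not given: they have to be found in the camera images.
- toolbox: Grey steel tool box, fixed in place: body 180 deep (its x) by 360 wide (its y), rim 128 above the table; lid top 152, carry handle top 200. Origin: centre of its underside, on the table. +x points from the drawer front to the hinge side, so its front faces -x (towards the robot, within 0.35 rad); z up. Front face 90 before the origin; the shut lid overhangs it by 3. In the top well nothing stands above the rim.
- drawer (a joint): How far the drawer is pulled out towards the box's -x, m: 0 = fully home (hard stop); starts 0.025 to 0.06 open. It stays where it is left and slides with about 2 N, no spring. Its front is 352 wide and runs from 13 to 65 above the table, flush with the body when home. Above it the body's front panel carries two undone latches, 120 either side of the middle, standing out 11.
- drawer_pull (a point): Middle of the drawer's bar pull: level steel bar, 10 diameter, 120 long along the box's y, its centre line 33 in front of the drawer front and 39 above the table; moves with the drawer. Pushing the bar or the drawer front towards the box's +x shuts the drawer.
- lid (a joint): Opening angle of the lid, rad: 0 = shut, grows as the front edge rises, 0.785 = 45 degrees, stop at 1.75. Nothing holds it: let go at any angle below about 1.2 rad, it falls shut. The lid weighs about 0.7 kg (0.5 to 0.9); about 8 N at most at the handle carries it.
- lid_handle (a point): Middle of the carry handle on the lid's top: round black grip, 16 diameter, 90 long between steel ends (120 over all), along the box's y. Lid shut: 90 in front of the hinge line and 64 above it, 40 above the lid's top (32 clear under the grip). It moves with the lid, on a circle of radius 110 about the hinge line; being round, it can roll between the fingers as the lid tilts.
- lid_hinge (a point): Middle of the lid's hinge line, which runs along the box's y at its rear top edge: 90 behind the box's origin, 128 above the table. Fixed to the box. The lid's front edge is 183 in front of it.
- screw_dish: Bystander: round steel dish of screws, 130 across, 30 high (mm); origin under its centre, on the table.
- tape_measure: Bystander: black tape measure standing on edge, 62 x 36 x 60 high (mm); origin under its centre, on the table.
- gear_motor: Bystander: small steel gear motor lying down, 37 diameter, 80 long (mm); origin under its centre, on the table.
- wheel: Bystander: rubber-tyred robot wheel lying flat, 90 across, 30 high (mm); origin under its centre, on the table.
- kraft_box: Bystander: small open brown carton with its flap up, 100 x 70, 45 high (flap top 115) (mm); origin under its centre, on the table.
- channel: Bystander: perforated aluminium U-channel, 240 long, 32 wide and high, open side up (mm); origin under its centre, on the table.
- screwdriver: Bystander: red-handled screwdriver lying down, 190 long (mm); origin under its centre, on the table.

How it is judged:
By the outcome, as a careful person would: the job done as asked, in the order asked, and still so for the second after the job is handed in, while the arm keeps its last pose, push and grip.
It also fails if it takes over 42 s, if anything falls off the work surface, if the arm or the gripper's body presses on something with over 40 N, if the wrist force passes 120 N, or if a joint passes its speed limit or range.

ROBOT

A 6-joint arm with a two-finger parallel gripper is mounted at the origin on the work surface. World frame = base frame: x ahead of the robot, y to its left, z up, the work surface at z = 0. Lengths are in m, angles in degrees, forces in N, time in s.
With the tool pointing down it reaches from about 0.375 to 0.9 m from the base axis. Payload 3.1 kg.
Tool frame: the origin (TCP) lies between the finger pads; the fingertips stand 22 mm ahead of it and the grasp point (between the pads) lies 3 mm ahead of it (bot.tip_extent is the distance from the TCP to the fingertips, in m); y points along the fingers, z is the direction in which the jaws open and shut, and the axes are right-handed (so a half turn about y gives the same grasp; the last joint's range is limited). The gripper opens to 87 mm and grips with 3 to 60 N. Pads are 19 mm wide; open, the fingers measure 117 mm over their backs; the gripper's body (75 mm by 190 mm) begins 51 mm behind the grasp point.
Start: joints at [-84.826, 30.224, 82.088, -0, 67.689, -10.227], TCP at [0.166, -0.603, 0.245] pointing down, gripper open.
Joint ranges: [-176.69, 176.69], [-43.24, 126.21], [12.49, 139.97], [-82, 262], [0, 151.66], [-163.58, 163.58]. Speed limits (degrees/s): [159.86, 159.86, 180, 180, 180, 180].

INTERFACE

Orientations are given as a 3x3 rotation matrix whose columns are the frame's x, y, z axes.
In Python, from rig import bot, eyes, models gives the robot as it stands. The module is installed in compiled form; this text tells all that it offers.
- The arm moves only by the tool arm_command, never from a script. Its arguments are lists of equal length, an entry for each row: "translation": the shift along the tool's x, y, z each as a share of 0.08 m, from -1 to 1, a list of three; "rotation": the turn, a rotation vector about the tool's x, y, z each as a share of 60 degrees, from -1 to 1, a list of three; "grip": the closure, from -1 (fully open) to 1 (shut), so that 0 is half open. In form: {"translation": [[x, y, z], ...], "rotation": [[rx, ry, rz], ...], "grip": [grip, ...]}. A call has 1 to 5 rows; each row is the pose to reach, as a shift and turn from the pose commanded when the call began, along the tool's axes at that moment; what a row does not reach only later rows make up. A row lasts 1/10 s, in which the tool goes at most 50 mm and 8.59 degrees, less where a joint would pass 70% of its speed; a pose out of reach is approached as far as the arm can. A call with a number of a shift or a turn outside -1 to 1 is refused whole. A call with a gripper value outside its range is refused whole. The fingers move at their own pace and stop on an object; the grip force is fixed at half the most. Time passes only in rows, so rows that repeat a pose let the fingers close. It gives the time, the measured TCP pose, the force and the opening at its end, in the units of the state.
- bot.read_state(): the state, without advancing time (a new reading comes with each control period).
- eyes.capture(name): name is "scene" or "top" or "wrist"; returns a dict with "image" (420x560x3 uint8, blue, green, red), "mtx" (3x3 intrinsics, pixels), "rvec" (rotation vector, rad) and "tvec" (3), from world to camera coordinates, as OpenCV has them; the wrist camera has in their place "hand_eye" (4x4, takes a point from camera to tool coordinates, whose origin is the TCP and whose axes are the tool frame's). Camera axes: x right, y down, z forward; pixel columns grow to the right and rows downward; lengths in m; the calibration is good to about 2 mm. A picture is of the moment at which its call begins: read the wrist's pose just before it. There is no depth.
- bot.hand_in(): hands the job in, once; it reports no verdict.
Trained networks look in the newest picture that a camera, given by its name, has taken for a name from the list of things; names that differ only in an ending like _2 or _b are one class to them, and where a whole thing is asked for, a point or a joint stands for the part that bears it (a point fixed in the world has none). Each returns a list of dicts, best first, with "conf" (0 to 1); they miss things now and then, are a little off and sometimes report something else, mostly with a low value. They report only what shows in the picture. A call takes as long as a camera call.
- models.recognise(camera, thing): "extent" ([left, top, right, bottom] as shares, 0 to 1, of the picture: columns of its width, rows of its height, round what is visible of it).
- models.spot_point(camera, thing): "point" ([column, row] as shares, 0 to 1, of the picture: columns of its width, rows of its height: a listed point, or the origin of a listed thing).
The state is a dict: "time_s": time; "joint_positions": joint angles; "qvel": joint speeds; "tau": joint torques, N m; "position": TCP position; "tcp_rot": TCP orientation; "force": force on the tool from outside, world axes, zero at the start; "moment": the same for the moment, N m; "opening": opening from 0.0 (shut) to 1.0 (fully open).
Only numpy, scipy, OpenCV 4.12 (cv2) and the standard library are available. Lean on these libraries where they do the work, as an engineer would, in place of code of your own. Each camera call takes 0.05 s, during which the arm holds its last target. There are 200 camera calls.

## Working session

There is one attempt and no reset: what is moved stays moved. The work goes in short steps, Python scripts to look and compute and a tool call to move; the robot and the scene stay as the last step left them, time stands still between calls to the robot, and variables do not carry over. Pictures are saved under pics/ and viewed, about 8 in all and at most 12, crops included, and the job is handed in when it is done.

Besides the shell and the picture viewer there is one more tool, called after "Call:" by a JSON object that holds its "fn" and its "kwargs". arm_command: Moves the arm, as the interface text tells. Shift numbers are shares of 0.08 m and turn numbers shares of 60 degrees, none past 1 either way. Its arguments: {"type":"object","properties":{"translation":{"type":"array"},"rotation":{"type":"array"},"grip":{"type":"array"}},"required":["translation","rotation","grip"]}

```bash
mkdir -p pics; cat > h.py <<'E'
import numpy as np, cv2
from rig import bot, eyes, models
def cap(n):
    s=bot.read_state(); c=eyes.capture(n); K=np.array(c["mtx"])
    if n=="wrist":
        H=np.array(c["hand_eye"]); T=np.eye(4); T[:3,:3]=s["tcp_rot"]; T[:3,3]=s["position"]
        W=T@H; R=W[:3,:3].T; t=-R@W[:3,3]
    else:
        R=cv2.Rodrigues(np.array(c["rvec"],float))[0]; t=np.array(c["tvec"],float).ravel()
    return c["image"],K,R,t
def ray(uv,K,R,t):
    d=R.T@np.linalg.inv(K)@np.array([uv[0],uv[1],1]); return -R.T@t,d
def atz(uv,z,K,R,t):
    o,d=ray(uv,K,R,t); return o+d*(z-o[2])/d[2]
def proj(p,K,R,t):
    q=K@(R@np.array(p)+t); return q[:2]/q[2]
E
cat > a.py <<'E'
from h import *
s=bot.read_state(); print(s["time_s"],np.round(s["position"],3),np.round(s["tcp_rot"],2).tolist(),np.round(s["force"],1))
Z=dict(toolbox=0,drawer_pull=.039,lid_handle=.192,lid_hinge=.128,screw_dish=0,tape_measure=0,gear_motor=0,wheel=0,kraft_box=0,channel=0,screwdriver=0)
ims=[]
for n in("scene","top"):
    im,K,R,t=cap(n); ims.append(im)
    print(n,np.round(-R.T@t,2))
    for k,z in Z.items():
        for r in models.spot_point(n,k)[:2]:
            uv=np.array(r["point"])*[560,420]
            print(k,round(r["conf"],2),np.round(uv,1),np.round(atz(uv,z,K,R,t),3))
cv2.imwrite("pics/a.png",np.vstack(ims)[:, :]) if 0 else [cv2.imwrite(f"pics/{n}1.png",i) for n,i in zip(("scene","top"),ims)]
E
python3 a.py
```

```text
0.0 [ 0.166 -0.602  0.244] [[-0.96, -0.0, 0.27], [-0.27, 0.0, -0.96], [-0.0, -1.0, -0.0]] [ 0.7  0.  -0.8]
scene [ 1.21 -0.47  1.08]
toolbox 0.87 [277.6 243. ] [ 0.627 -0.031  0.   ]
lid_handle 0.65 [281.9 200.8] [ 0.632 -0.024  0.192]
lid_hinge 0.72 [295.6 239.1] [ 0.713 -0.039  0.128]
screw_dish 0.59 [187.7 208.8] [ 0.366 -0.178  0.   ]
tape_measure 0.52 [312.8 178.8] [0.494 0.209 0.   ]
tape_measure 0.39 [338.6 206. ] [0.628 0.202 0.   ]
gear_motor 0.6 [341.9 203.5] [0.626 0.217 0.   ]
wheel 0.98 [191.  282.6] [ 0.593 -0.296  0.   ]
kraft_box 0.9 [106.6 300.8] [ 0.511 -0.499  0.   ]
kraft_box 0.48 [312.8 177.2] [0.488 0.213 0.   ]
channel 0.65 [383.1 142.9] [0.507 0.513 0.   ]
screwdriver 0.61 [272.7 288.2] [ 0.737 -0.128  0.   ]
top [ 0.36 -0.    1.32]
toolbox 0.69 [109.8 238.5] [0.523 0.525 0.   ]
drawer_pull 0.69 [277.4 249.9] [ 0.477 -0.007  0.039]
lid_handle 0.87 [287.6 193.7] [ 0.62  -0.037  0.192]
lid_handle 0.25 [278.  250.8] [ 0.461 -0.008  0.192]
lid_hinge 0.96 [287.6 168.8] [ 0.71  -0.04   0.128]
lid_hinge 0.58 [366.3 215. ] [ 0.568 -0.268  0.128]
screw_dish 0.92 [338.9 286.5] [ 0.364 -0.198  0.   ]
screw_dish 0.61 [284.  201.3] [ 0.638 -0.03   0.   ]
tape_measure 0.68 [212.6 246.1] [0.495 0.199 0.   ]
gear_motor 0.83 [208.9 201.7] [0.639 0.213 0.   ]
wheel 0.57 [371.3 214.3] [ 0.592 -0.312  0.   ]
kraft_box 0.73 [430.6 239.1] [ 0.509 -0.499  0.   ]
kraft_box 0.58 [338.1 287. ] [ 0.362 -0.196  0.   ]
channel 0.69 [111.9 240.3] [0.517 0.518 0.   ]
```

```bash
python3 -c "
import cv2
a=cv2.imread('pics/top1.png')[130:330,160:400]; cv2.imwrite('pics/t2.png',cv2.resize(a,None,fx=3,fy=3,interpolation=cv2.INTER_CUBIC))"
```

```text
(no output)
```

View pics/t2.png

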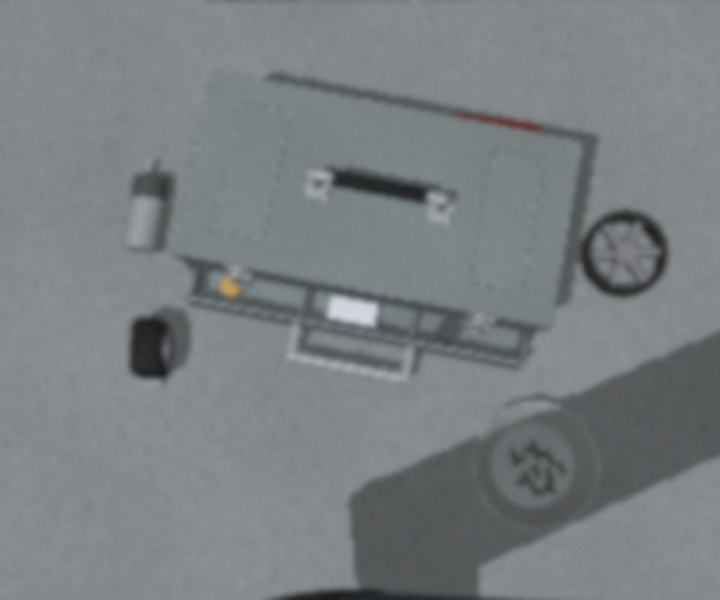

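View pics/scene1.png

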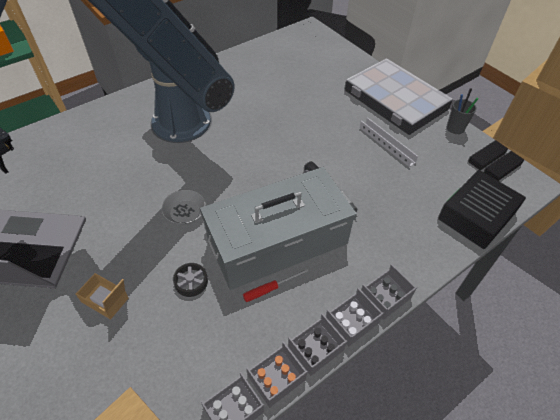

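The box is yawed by about -11°, with the drawer open. The dish is front right, and the tape and motor are on the left. The screwdriver and wheel are clear of my path. In the full picture the handle ends are near (266,191) and (307,198), and the pull ends near (257,249) and (297,256). Next I fit the box pose.

```bash
cat > fit.py <<'E'
from h import *
from scipy.optimize import least_squares
im,K,R,t=cap("top")
c=lambda u,v:np.array([160+u/3,130+v/3])
# crop clicks; model xyz in box frame, drawer flag
P=[(c(212,68),(.09,.18,.152),0),(c(170,253),(-.093,.18,.152),0),(c(550,327),(-.093,-.18,.152),0),(c(585,142),(.09,-.18,.152),0),
(c(318,182),(0,.054,.190),0),(c(440,205),(0,-.054,.190),0),
(c(292,357),(-.123,.058,.039),1),(c(410,377),(-.123,-.058,.039),1),(c(190,298),(-.09,.176,.065),1),(c(520,366),(-.09,-.176,.065),1)]
def W(p,q,f):
    a,b=np.cos(p[2]),np.sin(p[2]); x=q[0]-f*p[3]; return [p[0]+a*x-b*q[1],p[1]+b*x+a*q[1],q[2]]
r=least_squares(lambda p:np.concatenate([proj(W(p,q,f),K,R,t)-u for u,q,f in P]),[.62,-.03,-.2,.04],loss="soft_l1")
p=r.x; print(np.round(p,4),np.degrees(p[2])); print(np.round(r.fun.reshape(-1,2),1).tolist())
for n,q,f in(("pull",(-.123,0,.039),1),("pull_home",(-.123,0,.039),0),("handle",(0,0,.192),0),("hinge",(.09,0,.128),0)):print(n,np.round(W(p,q,f),3))
E
python3 fit.py
```

```text
[ 0.6229 -0.0347 -0.2063  0.0329] -11.821755632134504
[[1.5, 1.9], [1.7, 0.6], [-0.7, 0.2], [-1.9, 0.5], [1.9, -1.6], [-0.8, -2.0], [0.3, -0.5], [-2.1, 0.1], [-1.8, 0.3], [1.9, -0.1]]
pull [ 0.47  -0.003  0.039]
pull_home [ 0.502 -0.009  0.039]
handle [ 0.623 -0.035  0.192]
hinge [ 0.711 -0.053  0.128]
```

Call:
{"fn": "arm_command", "kwargs": {"translation": [[-0.3,0,-0.35],[-0.6,0,-0.7],[-0.85,0,-1],[-0.85,0,-1]], "rotation": [[0,0,0],[0,0,0],[0,0,0],[0,0,0]], "grip": [1,1,1,1]}}

```text
time_s: 1.65
position: [0.2116, -0.5027, 0.2443]
tcp_rot: [[-0.963, -0.0, 0.268], [-0.268, 0.005, -0.963], [-0.001, -1.0, -0.005]]
force: [-0.1, -0.6, 0.4]
opening: 0.719
```

Call:
{"fn": "arm_command", "kwargs": {"translation": [[-0.3,0,-0.35],[-0.6,0,-0.7],[-0.85,0,-1],[-0.85,0,-1]], "rotation": [[0,0,0],[0,0,0],[0,0,0],[0,0,0]], "grip": [1,1,1,1]}}

```text
time_s: 2.05
position: [0.2553, -0.4086, 0.2445]
tcp_rot: [[-0.963, -0.0, 0.268], [-0.268, 0.003, -0.963], [-0.0, -1.0, -0.003]]
force: [-0.4, -0.2, -1.2]
opening: 0.357
```

Call:
{"fn": "arm_command", "kwargs": {"translation": [[-0.3,0,-0.35],[-0.6,0,-0.7],[-0.85,0,-1],[-0.85,0,-1]], "rotation": [[0,0,0],[0,0,0],[0,0,0],[0,0,0]], "grip": [1,1,1,1]}}

```text
time_s: 2.45
position: [0.2994, -0.3146, 0.2446]
tcp_rot: [[-0.963, -0.0, 0.268], [-0.268, 0.002, -0.963], [-0.0, -1.0, -0.002]]
force: [-0.3, -1.3, -0.4]
opening: 0.03
```

Call:
{"fn": "arm_command", "kwargs": {"translation": [[-0.3,0,-0.35],[-0.6,0,-0.7],[-0.85,0,-1],[-0.85,0,-1]], "rotation": [[0,0,0],[0,0,0],[0,0,0],[0,0,0]], "grip": [1,1,1,1]}}

```text
time_s: 2.85
position: [0.344, -0.2206, 0.2447]
tcp_rot: [[-0.963, 0.0, 0.269], [-0.269, 0.0, -0.963], [-0.0, -1.0, -0.0]]
force: [-0.7, 0.4, 0.5]
opening: 0.005
```

Call:
{"fn": "arm_command", "kwargs": {"translation": [[-0.3,0,-0.35],[-0.6,0,-0.7],[-0.85,0,-1],[-0.85,0,-1]], "rotation": [[0,0,0],[0,0,0],[0,0,0],[0,0,0]], "grip": [1,1,1,1]}}

```text
time_s: 3.25
position: [0.389, -0.1262, 0.2448]
tcp_rot: [[-0.963, 0.001, 0.269], [-0.269, -0.001, -0.963], [-0.001, -1.0, 0.001]]
force: [-0.2, 0.8, 0.1]
opening: 0.008
```

Call:
{"fn": "arm_command", "kwargs": {"translation": [[-0.3,0,-0.35],[-0.6,0,-0.7],[-0.85,0,-1],[-0.85,0,-1]], "rotation": [[0,0,0],[0,0,0],[0,0,0],[0,0,0]], "grip": [1,1,1,1]}}

```text
time_s: 3.65
position: [0.4342, -0.0314, 0.2448]
tcp_rot: [[-0.963, 0.003, 0.268], [-0.268, -0.001, -0.963], [-0.002, -1.0, 0.001]]
force: [-0.8, -0.7, -0.6]
opening: 0.006
```

Call:
{"fn": "arm_command", "kwargs": {"translation": [[0,0,-0.2],[0,0,-0.4],[0,0,-0.5],[0,0,-0.5],[0,0,-0.5]], "rotation": [[0,0.12,0],[0,0.24,0],[0,0.36,0],[0,0.46,0],[0,0.46,0]], "grip": [1,1,1,1,1]}}

```text
time_s: 4.15
position: [0.4221, 0.0051, 0.2447]
tcp_rot: [[-0.977, 0.001, -0.212], [0.212, -0.001, -0.977], [-0.001, -1.0, 0.001]]
force: [1.2, 0.1, 0.5]
opening: 0.006
```

Call:
{"fn": "arm_command", "kwargs": {"translation": [[0,0.3,0],[0,0.7,0],[0,1,0],[0,1,0]], "rotation": [[0,0,0.08],[0,0,0.17],[0,0,0.17],[0,0,0.17]], "grip": [1,1,1,1]}}

```text
time_s: 4.55
position: [0.4191, 0.0062, 0.1622]
tcp_rot: [[-0.963, 0.166, -0.211], [0.208, -0.037, -0.978], [-0.17, -0.985, 0.001]]
force: [-1.4, -0.9, 0.4]
opening: 0.008
```

```bash
cat > w.py <<'E'
import sys
from h import *
s=bot.read_state(); p=np.array(s["position"]); Rt=np.array(s["tcp_rot"])
im,K,R,t=cap("wrist"); cv2.imwrite(f"pics/{sys.argv[1]}.png",im)
B=np.array([.6229,-.0347]); a=-.2063; ex=np.array([np.cos(a),np.sin(a)]); ey=np.array([-ex[1],ex[0]])
print(s["time_s"],"tcp",np.round(p,4),"box xy",np.round([(p[:2]-B)@ex,(p[:2]-B)@ey],4),"y",np.round(Rt[:,1],3),"F",np.round(s["force"],1),np.round(s["joint_positions"],1))
for k,z in(("drawer_pull",.039),("lid_handle",.192)):
    for r in models.spot_point("wrist",k)[:1]:
        uv=np.array(r["point"])*[560,420]; q=atz(uv,z,K,R,t); print(k,round(r["conf"],2),np.round(uv),np.round(q,4),"box",np.round([(q[:2]-B)@ex,(q[:2]-B)@ey],4))
E
python3 w.py w1
```

```text
4.55 tcp [0.4191 0.0062 0.1622] box xy [-0.2078 -0.0017] y [ 0.166 -0.037 -0.985] F [-1.4 -0.9  0.4] [-14.8  21.  122.    0.9  27.2  86.6]
drawer_pull 0.9 [273. 163.] [ 0.4735 -0.0007  0.039 ] box [-0.1532  0.0026]
```

Call:
{"fn": "arm_command", "kwargs": {"translation": [[0.04,0.35,0],[0.08,0.7,0],[0.08,0.7,0]], "rotation": [[0,0,0],[0,0,0],[0,0,0]], "grip": [1,1,1]}}

```text
time_s: 5.0
position: [0.4254, 0.0059, 0.1072]
tcp_rot: [[-0.962, 0.171, -0.211], [0.208, -0.037, -0.977], [-0.175, -0.985, 0.0]]
force: [-0.1, 0.6, 0.8]
opening: 0.006
```

Call:
{"fn": "arm_command", "kwargs": {"translation": [[0.04,0.35,0],[0.08,0.7,0],[0.08,0.7,0],[0.08,0.7,0]], "rotation": [[0,0,0],[0,0,0],[0,0,0],[0,0,0]], "grip": [1,1,1,1]}}

```text
time_s: 5.4
position: [0.4293, 0.0054, 0.0532]
tcp_rot: [[-0.962, 0.175, -0.211], [0.208, -0.038, -0.977], [-0.179, -0.984, 0.0]]
force: [0.1, 0.5, -0.2]
opening: 0.002
```

```bash
python3 w.py w2
```

```text
5.4 tcp [0.4293 0.0054 0.0532] box xy [-0.1977 -0.0004] y [ 0.175 -0.038 -0.984] F [ 0.1  0.5 -0.2] [-14.6  37.6 125.5   3.7   6.6  84. ]
drawer_pull 0.74 [272. 176.] [ 0.4727 -0.0007  0.039 ] box [-0.154   0.0025]
```

View pics/w2.png

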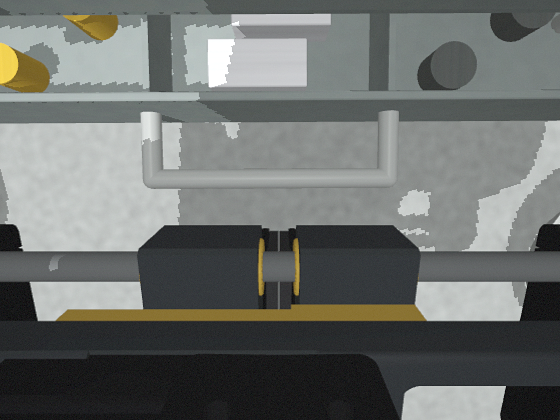

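The bar is straight ahead of the closed fingers: bar at rows 170-187, columns 145-395, with the fingers at column 279. I push slowly.

Call:
{"fn": "arm_command", "kwargs": {"translation": [[-0.08,0.03,0],[-0.15,0.06,0],[-0.22,0.09,0],[-0.3,0.12,0]], "rotation": [[0,0,0],[0,0,0],[0,0,0],[0,0,0]], "grip": [1,1,1,1]}}

```text
time_s: 5.95
position: [0.4535, 0.0002, 0.0469]
tcp_rot: [[-0.962, 0.173, -0.211], [0.208, -0.037, -0.977], [-0.177, -0.984, -0.0]]
force: [-2.7, 0.9, 0.4]
opening: 0.004
```

Call:
{"fn": "arm_command", "kwargs": {"translation": [[-0.05,0.01,0],[-0.1,0.02,0],[-0.15,0.03,0],[-0.2,0.035,0],[-0.25,0.045,0]], "rotation": [[0,0,0],[0,0,0],[0,0,0],[0,0,0],[0,0,0]], "grip": [1,1,1,1,1]}}

```text
time_s: 6.45
position: [0.4726, -0.0039, 0.0466]
tcp_rot: [[-0.962, 0.172, -0.211], [0.208, -0.037, -0.977], [-0.176, -0.984, -0.0]]
force: [-1.8, 1.0, -1.7]
opening: 0.003
```

```bash
python3 w.py w3
```

```text
6.45 tcp [ 0.4726 -0.0039  0.0466] box xy [-0.1534 -0.0006] y [ 0.172 -0.037 -0.984] F [-1.8  1.  -1.7] [-14.3  38.9 119.2   1.8  11.7  86.2]
drawer_pull 0.74 [269. 224.] [ 0.493  -0.0035  0.039 ] box [-0.1335  0.0039]
```

Call:
{"fn": "arm_command", "kwargs": {"translation": [[-0.025,0.005,0],[-0.05,0.01,0],[-0.075,0.014,0],[-0.1,0.018,0]], "rotation": [[0,0,0],[0,0,0],[0,0,0],[0,0,0]], "grip": [1,1,1,1]}}

```text
time_s: 7.0
position: [0.4808, -0.0057, 0.0469]
tcp_rot: [[-0.962, 0.173, -0.211], [0.208, -0.037, -0.977], [-0.177, -0.984, -0.0]]
force: [-2.5, 0.1, 1.3]
opening: 0.005
```

Call:
{"fn": "arm_command", "kwargs": {"translation": [[-0.012,0.002,0],[-0.025,0.004,0],[-0.037,0.006,0]], "rotation": [[0,0,0],[0,0,0],[0,0,0]], "grip": [1,1,1]}}

```text
time_s: 7.3
position: [0.4838, -0.0064, 0.0469]
tcp_rot: [[-0.962, 0.173, -0.211], [0.208, -0.037, -0.977], [-0.177, -0.984, -0.0]]
force: [-1.8, 0.7, -0.6]
opening: 0.005
```

Call:
{"fn": "arm_command", "kwargs": {"translation": [[-0.012,0.002,0],[-0.025,0.004,0]], "rotation": [[0,0,0],[0,0,0]], "grip": [1,1]}}

```text
time_s: 7.5
position: [0.4856, -0.0067, 0.0469]
tcp_rot: [[-0.962, 0.173, -0.211], [0.208, -0.037, -0.977], [-0.176, -0.984, -0.0]]
force: [-2.4, 1.7, 0.7]
opening: 0.001
```

Call:
{"fn": "arm_command", "kwargs": {"translation": [[-0.012,0.002,0],[-0.025,0.004,0]], "rotation": [[0,0,0],[0,0,0]], "grip": [1,1]}}

```text
time_s: 7.7
position: [0.4858, -0.0067, 0.0467]
tcp_rot: [[-0.963, 0.169, -0.211], [0.208, -0.036, -0.977], [-0.173, -0.985, -0.0]]
force: [-6.5, 1.3, 3.4]
opening: 0.005
```

Call:
{"fn": "arm_command", "kwargs": {"translation": [[-0.012,0.002,0],[-0.025,0.004,0],[-0.025,0.004,0]], "rotation": [[0,0,0],[0,0,0],[0,0,0]], "grip": [1,1,1]}}

```text
time_s: 8.0
position: [0.4859, -0.0066, 0.0464]
tcp_rot: [[-0.963, 0.165, -0.211], [0.208, -0.035, -0.977], [-0.169, -0.986, -0.0]]
force: [-7.3, 1.2, 4.7]
opening: 0.003
```

```bash
python3 w.py w4
```

```text
8.0 tcp [ 0.4859 -0.0066  0.0464] box xy [-0.1398 -0.0006] y [ 0.165 -0.035 -0.986] F [-7.3  1.2  4.7] [-14.2  39.1 117.1   1.5  14.1  86.6]
drawer_pull 0.65 [270. 225.] [ 0.5057 -0.0068  0.039 ] box [-0.1204  0.0033]
```

View pics/w4.png

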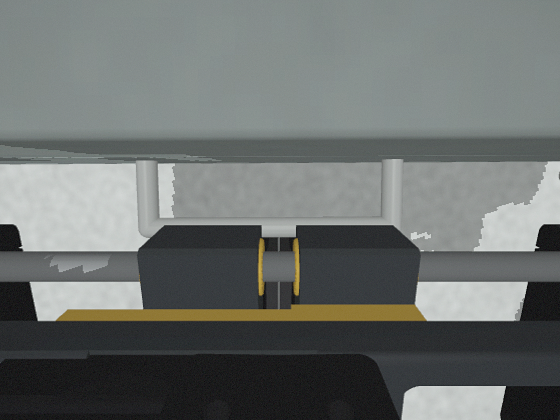

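Call:
{"fn": "arm_command", "kwargs": {"translation": [[0.1,-0.02,0],[0.25,-0.05,0],[0.35,-0.06,0]], "rotation": [[0,0,0],[0,0,0],[0,0,0]], "grip": [1,1,1]}}

```text
time_s: 8.45
position: [0.4617, -0.0016, 0.047]
tcp_rot: [[-0.962, 0.174, -0.211], [0.208, -0.038, -0.977], [-0.178, -0.984, 0.0]]
force: [-0.1, -0.7, -0.0]
opening: 0.002
```

Call:
{"fn": "arm_command", "kwargs": {"translation": [[0,-0.3,0],[0,-0.65,0],[0,-1,0]], "rotation": [[0,0,0],[0,0,0],[0,0,0]], "grip": [1,1,1]}}

```text
time_s: 8.75
position: [0.4477, 0.0014, 0.1261]
tcp_rot: [[-0.962, 0.173, -0.212], [0.208, -0.037, -0.977], [-0.177, -0.984, -0.0]]
force: [1.0, -0.2, 0.4]
opening: 0.007
```

Call:
{"fn": "arm_command", "kwargs": {"translation": [[0,-0.5,0],[0,-1,0],[0,-1,0]], "rotation": [[0,0,-0.08],[0,0,-0.17],[0,0,-0.17]], "grip": [1,1,1]}}

```text
time_s: 9.05
position: [0.4378, 0.0035, 0.2083]
tcp_rot: [[-0.977, 0.009, -0.211], [0.211, -0.002, -0.977], [-0.01, -1.0, 0.0]]
force: [0.8, -0.5, 0.4]
opening: 0.003
```

Call:
{"fn": "arm_command", "kwargs": {"translation": [[0,-0.5,0],[0,-1,0],[0,-1,0]], "rotation": [[0,0,0],[0,0,0],[0,0,0]], "grip": [0,-1,-1]}}

```text
time_s: 9.35
position: [0.4377, 0.0036, 0.2888]
tcp_rot: [[-0.977, 0.013, -0.211], [0.211, -0.003, -0.977], [-0.013, -1.0, 0.0]]
force: [-0.1, -0.2, 1.1]
opening: 0.198
```

Call:
{"fn": "arm_command", "kwargs": {"translation": [[-0.2,0,0],[-0.4,0,0],[-0.6,0,0],[-0.8,0,0],[-1,0,0]], "rotation": [[0,-0.14,0],[0,-0.28,0],[0,-0.42,0],[0,-0.56,0],[0,-0.7,0]], "grip": [-1,-1,-1,-1,-1]}}

```text
time_s: 9.85
position: [0.5126, -0.0126, 0.2832]
tcp_rot: [[-0.865, -0.001, 0.502], [-0.502, 0.0, -0.865], [0.0, -1.0, -0.001]]
force: [0.3, -0.2, 0.7]
opening: 0.648
```

Call:
{"fn": "arm_command", "kwargs": {"translation": [[0,0,0],[0,0,0],[0,0,0],[0,0,0],[0,0,0]], "rotation": [[0,-0.14,0],[0,-0.28,0],[0,-0.42,0],[0,-0.56,0],[0,-0.7,0]], "grip": [-1,-1,-1,-1,-1]}}

```text
time_s: 10.35
position: [0.512, -0.0124, 0.2831]
tcp_rot: [[-0.307, -0.001, 0.952], [-0.952, 0.0, -0.307], [-0.0, -1.0, -0.001]]
force: [-0.4, 0.4, 0.3]
opening: 0.986
```

```bash
sed -i 's/(t:=0)//' w.py; python3 w.py w5; python3 - <<'E'
from h import *
im,K,R,t=cap("top")
for k,z in(("drawer_pull",.039),("lid_handle",.192)):
    for r in models.spot_point("top",k)[:1]: print(k,r["conf"],np.round(atz(np.array(r["point"])*[560,420],z,K,R,t),3))
E
```

```text
10.35 tcp [ 0.512  -0.0124  0.2831] box xy [-0.1131 -0.0009] y [-0.001  0.    -1.   ] F [-0.4  0.4  0.3] [-13.9  18.8  95.3   0.   65.9   3.9]
drawer_pull 0.92 [272. 171.] [ 0.5073 -0.0025  0.039 ] box [-0.1197  0.0078]
lid_handle 0.8 [432. 191.] [ 0.6263 -0.0313  0.192 ] box [0.0027 0.004 ]
drawer_pull 0.16 [ 0.588 -0.293  0.039]
lid_handle 0.67 [ 0.635 -0.039  0.192]
```

Call:
{"fn": "arm_command", "kwargs": {"translation": [[-0.05,0,0.3],[-0.1,0,0.65],[-0.15,0,1],[-0.15,0,1]], "rotation": [[0,-0.05,0],[0,-0.1,0],[0,-0.1,0],[0,-0.1,0]], "grip": [-1,-1,-1,-1]}}

```text
time_s: 11.05
position: [0.5958, -0.0272, 0.2841]
tcp_rot: [[-0.213, 0.004, 0.977], [-0.977, -0.001, -0.213], [0.0, -1.0, 0.004]]
force: [-1.0, 0.1, -0.3]
opening: 0.998
```

```bash
python3 w.py w6
```

```text
11.05 tcp [ 0.5958 -0.0272  0.2841] box xy [-0.0281  0.0018] y [ 0.004 -0.001 -1.   ] F [-1.   0.1 -0.3] [-13.3  25.5  83.9  -0.   70.4  -1. ]
drawer_pull 0.75 [201. 171.] [ 5.078e-01 -1.000e-04  3.900e-02] box [-0.1197  0.0103]
lid_handle 0.69 [315. 207.] [ 0.6245 -0.0298  0.192 ] box [0.0006 0.0052]
```

View pics/w6.png

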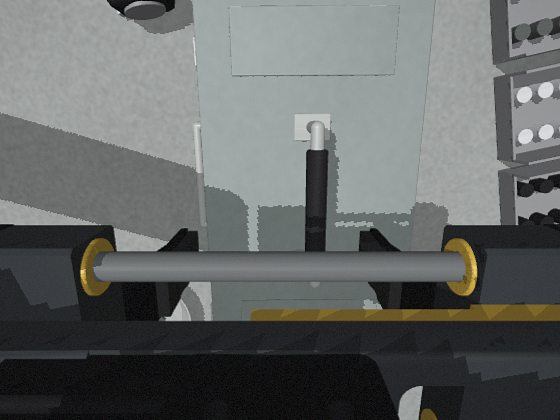

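Call:
{"fn": "arm_command", "kwargs": {"translation": [[0,0,0.2],[0,0,0.36],[0,0.2,0.36],[0,0.5,0.36],[0,0.5,0.36]], "rotation": [[0,0,0],[0,0,0],[0,0,0],[0,0,0],[0,0,0]], "grip": [-1,-1,-1,-1,-1]}}

```text
time_s: 11.7
position: [0.6169, -0.0314, 0.2412]
tcp_rot: [[-0.212, -0.008, 0.977], [-0.977, 0.002, -0.212], [-0.0, -1.0, -0.008]]
force: [-0.7, 0.1, -0.0]
opening: 1.001
```

Call:
{"fn": "arm_command", "kwargs": {"translation": [[0,0.25,0],[0,0.5,0],[0,0.65,0],[0,0.65,0]], "rotation": [[0,0,0],[0,0,0],[0,0,0],[0,0,0]], "grip": [-1,-1,-1,-1]}}

```text
time_s: 12.1
position: [0.619, -0.0319, 0.1912]
tcp_rot: [[-0.211, -0.004, 0.977], [-0.977, 0.001, -0.211], [-0.0, -1.0, -0.004]]
force: [-0.1, -0.6, 0.5]
opening: 0.997
```

```bash
python3 w.py w7
```

```text
12.1 tcp [ 0.619  -0.0319  0.1912] box xy [-0.0044  0.002 ] y [-0.004  0.001 -1.   ] F [-0.1 -0.6  0.5] [-13.3  33.4  85.7   0.   61.1  -1.1]
lid_handle 0.92 [289. 261.] [ 0.6255 -0.0306  0.192 ] box [0.0017 0.0046]
```

View pics/w7.png

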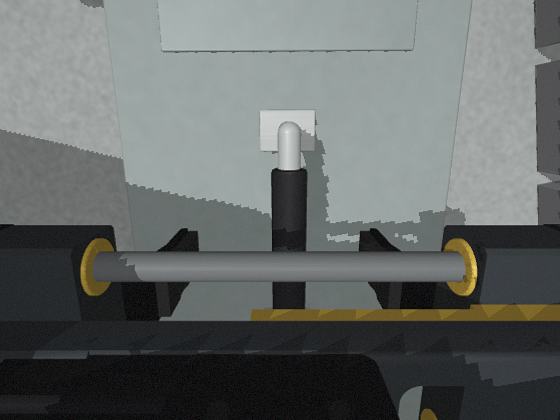

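The handle (column 289) lies between the fingers, about 6 mm off their centre (column 279). I centre on it and close.

Call:
{"fn": "arm_command", "kwargs": {"translation": [[0,0,0.075],[0,0,0.075],[0,0,0.075],[0,0,0.075],[0,0,0.075]], "rotation": [[0,0,0],[0,0,0],[0,0,0],[0,0,0],[0,0,0]], "grip": [-1,-1,0,0.3,0.6]}}

```text
time_s: 12.75
position: [0.6261, -0.0335, 0.1923]
tcp_rot: [[-0.211, -0.0, 0.977], [-0.977, 0.0, -0.211], [0.0, -1.0, -0.0]]
force: [0.2, -1.1, -0.7]
opening: 0.811
```

Call:
{"fn": "arm_command", "kwargs": {"translation": [[0,0,0],[0,0,0],[0,0,0],[0,0,0],[0,0,0]], "rotation": [[0,0,0],[0,0,0],[0,0,0],[0,0,0],[0,0,0]], "grip": [1,1,1,1,1]}}

```text
time_s: 13.25
position: [0.6263, -0.0335, 0.1922]
tcp_rot: [[-0.211, -0.0, 0.977], [-0.977, -0.0, -0.211], [0.0, -1.0, -0.0]]
force: [-0.1, -0.5, 0.4]
opening: 0.355
```

Call:
{"fn": "arm_command", "kwargs": {"translation": [[0,0,0],[0,0,0],[0,0,0],[0,0,0],[0,0,0]], "rotation": [[0,0,0],[0,0,0],[0,0,0],[0,0,0],[0,0,0]], "grip": [1,1,1,1,1]}}

```text
time_s: 13.75
position: [0.6237, -0.0329, 0.1919]
tcp_rot: [[-0.211, -0.006, 0.977], [-0.978, 0.001, -0.211], [0.0, -1.0, -0.006]]
force: [-5.1, 0.7, 2.1]
opening: 0.17
```

```bash
python3 w.py w8; python3 - <<'E'
from h import *
s=bot.read_state(); print(s["opening"])
E
```

```text
13.75 tcp [ 0.6237 -0.0329  0.1919] box xy [0.0005 0.0019] y [-0.006  0.001 -1.   ] F [-5.1  0.7  2.1] [-13.3  33.8  84.8  -0.   61.8  -1.1]
0.17260516121139682
```

```bash
python3 - <<'E'
import numpy as np
r=np.hypot(.09,.064); f0=np.arctan2(.064,.09); D=np.radians
pos=lambda th:np.array([-r*np.cos(f0+D(th)), r*np.sin(f0+D(th))])
c=pos(0)+[.0026,0]  # commanded offset
for k in range(6):
    a0=7.5*k*2/3; A=D(a0); z=np.array([np.cos(A),-np.sin(A)]); y=np.array([-np.sin(A),-np.cos(A)])
    ths=[7.5*k+1.5*(j+1) for j in range(5)]; rows=[((pos(t)-c)@y/.08,(pos(t)-c)@z/.08,-(t*2/3-a0)/60) for t in ths]
    print(ths[-1],[[0,*np.round(q[:2],3).tolist()] for q in rows],[round(q[2],4) for q in rows]); c=pos(ths[-1])
print(pos(45)-pos(0))
E
```

```text
7.5 [[0, -0.029, -0.011], [0, -0.058, 0.011], [0, -0.086, 0.034], [0, -0.113, 0.057], [0, -0.14, 0.082]] [-0.0167, -0.0333, -0.05, -0.0667, -0.0833]
15.0 [[0, -0.028, 0.023], [0, -0.056, 0.046], [0, -0.083, 0.07], [0, -0.109, 0.095], [0, -0.135, 0.12]] [-0.0167, -0.0333, -0.05, -0.0667, -0.0833]
22.5 [[0, -0.027, 0.024], [0, -0.054, 0.048], [0, -0.08, 0.073], [0, -0.105, 0.099], [0, -0.13, 0.126]] [-0.0167, -0.0333, -0.05, -0.0667, -0.0833]
30.0 [[0, -0.026, 0.025], [0, -0.052, 0.051], [0, -0.076, 0.077], [0, -0.101, 0.104], [0, -0.124, 0.131]] [-0.0167, -0.0333, -0.05, -0.0667, -0.0833]
37.5 [[0, -0.025, 0.026], [0, -0.049, 0.053], [0, -0.073, 0.08], [0, -0.096, 0.108], [0, -0.118, 0.137]] [-0.0167, -0.0333, -0.05, -0.0667, -0.0833]
45.0 [[0, -0.024, 0.027], [0, -0.047, 0.055], [0, -0.069, 0.083], [0, -0.091, 0.112], [0, -0.112, 0.142]] [-0.0167, -0.0333, -0.05, -0.0667, -0.0833]
[0.07161522 0.04489444]
```

Call:
{"fn": "arm_command", "kwargs": {"translation": [[0,-0.03,-0.01],[0,-0.06,0.01],[0,-0.086,0.034],[0,-0.113,0.057],[0,-0.14,0.082]], "rotation": [[-0.017,0,0],[-0.033,0,0],[-0.05,0,0],[-0.067,0,0],[-0.083,0,0]], "grip": [1,1,1,1,1]}}

```text
time_s: 14.4
position: [0.6312, -0.0345, 0.2015]
tcp_rot: [[-0.211, -0.091, 0.973], [-0.977, 0.02, -0.21], [-0.0, -0.996, -0.093]]
force: [-2.3, -0.0, -7.6]
opening: 0.167
```

Call:
{"fn": "arm_command", "kwargs": {"translation": [[0,-0.028,0.023],[0,-0.056,0.046],[0,-0.083,0.07],[0,-0.109,0.095],[0,-0.135,0.12]], "rotation": [[-0.017,0,0],[-0.033,0,0],[-0.05,0,0],[-0.067,0,0],[-0.083,0,0]], "grip": [1,1,1,1,1]}}

```text
time_s: 14.9
position: [0.6418, -0.0368, 0.2123]
tcp_rot: [[-0.211, -0.174, 0.962], [-0.977, 0.038, -0.208], [-0.0, -0.984, -0.178]]
force: [-2.3, 0.6, -9.6]
opening: 0.163
```

Call:
{"fn": "arm_command", "kwargs": {"translation": [[0,-0.027,0.024],[0,-0.054,0.048],[0,-0.08,0.073],[0,-0.105,0.099],[0,-0.13,0.126]], "rotation": [[-0.017,0,0],[-0.033,0,0],[-0.05,0,0],[-0.067,0,0],[-0.083,0,0]], "grip": [1,1,1,1,1]}}

```text
time_s: 15.4
position: [0.6539, -0.0394, 0.2214]
tcp_rot: [[-0.211, -0.255, 0.944], [-0.977, 0.055, -0.204], [-0.0, -0.965, -0.261]]
force: [-3.3, 1.1, -8.4]
opening: 0.163
```

Call:
{"fn": "arm_command", "kwargs": {"translation": [[0,-0.026,0.025],[0,-0.052,0.051],[0,-0.076,0.077],[0,-0.101,0.104],[0,-0.124,0.131]], "rotation": [[-0.017,0,0],[-0.033,0,0],[-0.05,0,0],[-0.067,0,0],[-0.083,0,0]], "grip": [1,1,1,1,1]}}

```text
time_s: 15.9
position: [0.6673, -0.0424, 0.2289]
tcp_rot: [[-0.211, -0.334, 0.919], [-0.977, 0.072, -0.199], [-0.0, -0.94, -0.341]]
force: [-3.4, 0.9, -9.0]
opening: 0.167
```

Call:
{"fn": "arm_command", "kwargs": {"translation": [[0,-0.025,0.026],[0,-0.049,0.053],[0,-0.073,0.08],[0,-0.096,0.108],[0,-0.118,0.137]], "rotation": [[-0.017,0,0],[-0.033,0,0],[-0.05,0,0],[-0.067,0,0],[-0.083,0,0]], "grip": [1,1,1,1,1]}}

```text
time_s: 16.4
position: [0.6802, -0.0451, 0.2339]
tcp_rot: [[-0.211, -0.413, 0.886], [-0.977, 0.089, -0.191], [-0.0, -0.906, -0.423]]
force: [-4.8, 0.9, -9.4]
opening: 0.167
```

Call:
{"fn": "arm_command", "kwargs": {"translation": [[0,-0.024,0.027],[0,-0.047,0.055],[0,-0.069,0.083],[0,-0.091,0.11],[0,-0.112,0.135]], "rotation": [[-0.017,0,0],[-0.033,0,0],[-0.05,0,0],[-0.067,0,0],[-0.083,0,0]], "grip": [1,1,1,1,1]}}

```text
time_s: 16.9
position: [0.6936, -0.048, 0.2371]
tcp_rot: [[-0.211, -0.488, 0.847], [-0.977, 0.106, -0.183], [-0.0, -0.866, -0.499]]
force: [-3.8, 1.4, -11.2]
opening: 0.166
```

Call:
{"fn": "arm_command", "kwargs": {"translation": [[0,0,0],[0,0,0],[0,0,0]], "rotation": [[0,0,0],[0,0,0],[0,0,0]], "grip": [1,1,1]}}

```text
time_s: 17.2
position: [0.6937, -0.0481, 0.2371]
tcp_rot: [[-0.211, -0.485, 0.848], [-0.977, 0.105, -0.183], [0.0, -0.868, -0.497]]
force: [-1.9, 1.0, -11.8]
opening: 0.164
```

```bash
cat > ang.py <<'E'
from h import *
s=bot.read_state(); p=np.array(s["position"]); B=np.array([.6229,-.0347]); a=-.2063; ex=np.array([np.cos(a),np.sin(a)])
x=(p[:2]-B)@ex-.09; z=p[2]-.128
print("rel hinge",round(x,4),round(z,4),"r",np.hypot(x,z),"lid deg",np.degrees(np.arctan2(z,-x))-35.42,"F",np.round(s["force"],1),"qvel",np.abs(s["qvel"]).max(),s["opening"])
im,K,R,t=cap("scene"); cv2.imwrite("pics/s2.png",cv2.resize(im[100:310,150:430],None,fx=2.5,fy=2.5,interpolation=cv2.INTER_CUBIC))
def W(X,Y,Z):return [B[0]+ex[0]*X-ex[1]*Y,B[1]+ex[1]*X+ex[0]*Y,Z]
for th in(35,40,45,50,55):
    c,d=np.cos(np.radians(th)),np.sin(np.radians(th))
    print(th,[np.round((proj(W(.09-.183*c-.024*-d*-1*-1,Y,.128+.183*d+.024*c),K,R,t)-[150,100])*2.5) .tolist() for Y in(.18,-.18)])
E
python3 ang.py
```

```text
rel hinge -0.0179 0.1091 r 0.11059210144318463 lid deg 45.241800980790174 F [ -1.9   1.  -11.8] qvel 0.29020674300193866 0.1640397553827818
35 [[455.0, 129.0], [125.0, 236.0]]
40 [[461.0, 128.0], [127.0, 237.0]]
45 [[468.0, 128.0], [130.0, 239.0]]
50 [[476.0, 130.0], [134.0, 243.0]]
55 [[484.0, 133.0], [138.0, 248.0]]
```

View pics/s2.png

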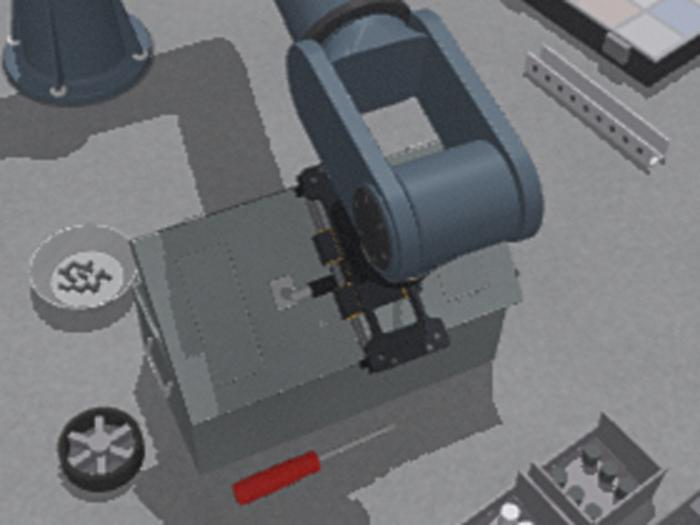

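Call:
{"fn": "arm_command", "kwargs": {"translation": [[0,0,0],[0,0,0],[0,0,0],[0,0,0],[0,0,0]], "rotation": [[0,0,0],[0,0,0],[0,0,0],[0,0,0],[0,0,0]], "grip": [1,1,1,1,1]}}

```text
time_s: 17.75
position: [0.6934, -0.048, 0.2371]
tcp_rot: [[-0.211, -0.487, 0.848], [-0.977, 0.105, -0.183], [-0.0, -0.867, -0.498]]
force: [-2.3, 1.3, -13.6]
opening: 0.167
```

```bash
python3 ang.py | head -1; python3 -c "
from rig import bot
print(bot.hand_in())"
```

```text
rel hinge -0.0183 0.1091 r 0.11060371469136812 lid deg 45.05375609126577 F [ -2.3   1.3 -13.6] qvel 0.12972104104400212 0.16688532124914696
the job is handed in; nothing more can be done
None
```

I pushed the drawer in, raised the lid by its handle to 45°, and handed the job in at about 17.8 s with the arm still holding the lid steady. The hand-in reports no verdict.

- **Drawer:** I pushed it by its pull until it stopped moving. The push force rose from about 2 N to 7 N, and the fingers stood where they should with the drawer home. With the fingers backed off, the wrist camera put the pull within about 3 mm of its home position. I did not see the drawer again after raising the lid.
- **Lid:** The last reading was 45.1° from the gripper's position, 110.6 mm from the hinge against a nominal 110. In the last scene picture the lid's front corner was within a pixel or so of where 45° puts it. The arm was almost still, and the grip opening was steady at about 0.167.
- **Disagreements:** The vertical force while holding drifted from about 11 N to nearly 14 N, more than the expected 8 N but well under the limits. One low-confidence (0.16) top-camera report of the pull landed on the wheel, so I ignored it.
- **Other things:** I saw no contact with the other items. In the last scene picture, which does not show all of them, the dish, wheel, screwdriver and channel looked undisturbed.

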